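# Load the spring balance with two check weights in turn

### The job

Check the spring balance: take the largest of the three steel weights from the tray, thread its bail over the end of the sprung hook arm and hang it in the inner notch, let go and wait a good second until it hangs quite still; only then take the smallest weight and hang it the same way in the outer notch. Let the hook take each weight gently so that it never goes down onto its bottom stop, and finish with both weights hanging still and free. The middle weight stays in the tray, and nothing else on the worktop is to be disturbed.

Things in the scene. Friction and masses are not known exactly. Their poses are not given: they have to be found in the camera images.
- balance: fixed spring balance: grey upright column 50 x 56 mm, 254 mm tall, on a bolted foot 110 x 90 x 12 mm. Origin: centre of the foot's underside on the worktop; its -x axis is the way the hook arm points (horizontally, away from the column), z up
- hook (a joint): how far the sprung hook arm has dipped, in m: 0 unloaded, grows downward, bottom stop at 0.090. Spring about 130 N/m: some 45 mm for the largest weight, 64 mm for largest plus smallest, lightly damped: it bobs for about 2 s after a sudden change. The arm dips straight down and does not tilt
- notch_in (a point): bottom of the inner notch (the one nearer the column), on top of the hook arm: 85 mm out from the column's axis, 225 mm above the worktop when unloaded; dips with the hook. The arm is an 8 mm round bar; each notch is a V 30 mm wide and 12 mm deep
- notch_out (a point): bottom of the outer notch, 62 mm farther out along the arm than the inner one, at the same height; dips with the hook
- hook_tip (a point): middle of the arm's free, upturned end, 18 mm beyond the outer notch; the bar's top there is 15 mm above the notch points, which is its highest place apart from the block at the column (top 19 mm above the notch points, 48 mm out from the column's axis)
- tray: fixed shallow steel tray, 224 x 78 mm, rim 12 mm high, floor 4 mm thick. Origin: centre of its underside, x along its length. The three weights stand in a row in it, 72 mm apart, in any order, their bails turned any way
- large_weight: the largest of three loose plain steel weights of one form: upright cylinder 50 mm in diameter, 38 mm tall, about 0.6 kg (hidden, +-15 %), with a closed bail of 6 mm bar on top and a round grip above it, 144 mm tall in all. Origin: centre of the underside, z up. The bail lies in the weight's y-z plane, so the hook arm passes through along x; half a turn about z looks the same
- large_weight_eye (a point): underside of the peak of the largest weight's bail, 90 mm above the weight's underside, on its axis; it comes to rest in the notch. The bail's uprights stand at y = +-18 mm and lean together over the top 16 mm to the peak; the window under it is 30 mm wide and 52 mm high
- large_weight_grip (a point): centre of the largest weight's round upright grip (14 mm in diameter, 32 mm tall, on an 8 mm stem), on its axis, 128 mm above its underside and 38 mm above the eye point
- small_weight: the smallest of three loose plain steel weights of one form: upright cylinder 34 mm in diameter, 30 mm tall, about 0.25 kg (hidden, +-15 %), with a closed bail of 6 mm bar on top and a round grip above it, 136 mm tall in all. Origin: centre of the underside, z up. The bail lies in the weight's y-z plane, so the hook arm passes through along x; half a turn about z looks the same
- small_weight_eye (a point): underside of the peak of the smallest weight's bail, 82 mm above the weight's underside, on its axis; it comes to rest in the notch. The bail's uprights stand at y = +-18 mm and lean together over the top 16 mm to the peak; the window under it is 30 mm wide and 52 mm high
- small_weight_grip (a point): centre of the smallest weight's round upright grip (14 mm in diameter, 32 mm tall, on an 8 mm stem), on its axis, 120 mm above its underside and 38 mm above the eye point
- middle_weight: the middle one of three loose plain steel weights of one form: upright cylinder 42 mm in diameter, 34 mm tall, about 0.4 kg (hidden, +-15 %), with a closed bail of 6 mm bar on top and a round grip above it, 140 mm tall in all. Origin: centre of the underside, z up. The bail lies in the weight's y-z plane, so the hook arm passes through along x; half a turn about z looks the same. It stays in the tray
- gauge_stand: bystander: loose gauge stand with a steel foot and post, 83 x 70 x 111 mm tall; origin at the underside
- v_block: bystander: loose steel V block, 45 x 44 x 34 mm; origin at the underside
- ring_gauge: bystander: loose ring gauge lying flat, 46 mm in diameter, 15 mm high; origin at the underside
- hone_mandrel: bystander: loose honing mandrel lying flat, a rod 124 mm long and 18 mm thick along its y axis; origin at the underside
- plug_gauge_1: bystander: loose plug gauge lying flat, a rod 110 mm long and 16 mm thick along its y axis; origin at the underside

How it is judged (in metres and radians):
On the way, in this order (a step that is already met when the one before it is completed fails the run):
1. the largest weight hangs released and still in the inner notch for 0.8 s, the smallest still in the tray (distance between large_weight_eye and notch_in below 0.014 m and angle between large_weight's own z axis and vertical below 0.2 rad and contact force between each of the fingers, the arm and large_weight below 0.1 N and linear speed of large_weight below 0.03 m/s and velocity of joint hook between -0.01 and 0.01 m/s and contact force between the fingers and hook below 0.1 N and value of joint hook above 0.03 m and distance of small_weight from where it was at the start of the episode below 0.02 m), for 0.8 s.
2. the smallest weight hangs released and still in the outer notch, the largest still in the inner one (distance between small_weight_eye and notch_out below 0.014 m and angle between each of small_weight, large_weight's own z axis and vertical below 0.2 rad and contact force between each of the fingers, the arm and small_weight below 0.1 N and linear speed of each of small_weight, large_weight below 0.03 m/s and distance between large_weight_eye and notch_in below 0.014 m and contact force between each of the fingers, the arm and large_weight below 0.1 N and velocity of joint hook between -0.01 and 0.01 m/s and contact force between the fingers and hook below 0.1 N and value of joint hook above 0.045 m), for 0.5 s.
At the end, for the whole second after the job is handed in: Largest weight's eye within 14 mm of the inner notch, smallest's of the outer; both within 0.2 rad of upright, under 30 mm/s, untouched; hook dipped over 45 mm, under 10 mm/s; middle weight in the tray within 20 mm of its place, upright within 0.15 rad (distance between small_weight_eye and notch_out below 0.014 m and angle between each of small_weight, large_weight's own z axis and vertical below 0.2 rad and contact force between each of the fingers, the arm and small_weight below 0.1 N and linear speed of each of small_weight, large_weight below 0.03 m/s and distance between large_weight_eye and notch_in below 0.014 m and contact force between each of the fingers, the arm and large_weight below 0.1 N and velocity of joint hook between -0.01 and 0.01 m/s and value of joint hook above 0.045 m and distance of middle_weight from where it was at the start of the episode below 0.02 m and angle between middle_weight's own z axis and vertical below 0.15 rad).
It fails at once if the hook goes down onto its bottom stop (dip over 88 mm) (value of joint hook above 0.088 m).
It fails at once if the middle weight is moved by more than 20 mm (distance of middle_weight from where it was at the start of the episode above 0.02 m).
It fails at once if another thing on the worktop is moved by more than 25 mm (distance of any of gauge_stand, v_block, ring_gauge, hone_mandrel, plug_gauge_1 from where it was at the start of the episode above 0.025 m).
It also fails if it takes over 72 s, if anything falls off the work surface, if the arm or the gripper's body presses on something with over 40 N, if the wrist force passes 120 N, or if a joint passes its speed limit or range.

### The arm

A 6-joint arm with a two-finger parallel gripper is mounted at the origin on a cart in front of the work surface, level with it; the furniture and walls round the work are solid. World frame = base frame: x ahead of the robot, y to its left, z up, the work surface at z = 0. Lengths are in mm, angles in rad, forces in N, time in s.
With the tool pointing down it reaches from about 275 to 1000 mm from the base axis. Payload 8.4 kg.
Tool frame: the origin (TCP) lies between the finger pads; the fingertips stand r.tips_ahead ahead of it and the grasp point (between the pads) lies 6 mm ahead of it (r.tips_ahead is the distance from the TCP to the fingertips, in mm); z points along the fingers, y is the line along which they close (so a half turn about z gives the same grasp; the last joint's range is limited). The gripper opens to 85 mm and grips with 20 to 120 N. Pads are 22 mm wide; open, the fingers measure 114 mm over their backs; the gripper's body (76 mm by 85 mm) begins 54 mm behind the grasp point. The pads swing forward as they close: fully open they stand 13 mm farther back than shut.
Start: joints at [-1.18, 0.353, 1.633, -0, 1.155, -0.002], TCP at [239.234, -577.404, 256.281] pointing down, gripper open.
Joint ranges: [-2.63, 2.63], [-0.92, 2.1], [0.06, 2.66], [-1.3, 4.44], [0, 2.69], [-3.02, 3.02]. Speed limits (rad/s): [2.22, 2.22, 2.79, 3.14, 3.14, 3.14].

### API

Orientations are given as [roll, pitch, yaw] about the fixed x, y, z axes, in that order (R = Rz(yaw) Ry(pitch) Rx(roll)).
In Python, from rig import r gives the robot as it stands.
- The arm moves only by the tool carry_out, never from a script. Its arguments are lists of equal length, an entry for each row: "delta_pos": the shift along the tool's x, y, z in m, a list of three; "rot": the turn, a rotation vector about the tool's x, y, z in degrees, a list of three. A call has 1 to 8 rows; each row is the pose to reach, as a shift and turn from the pose commanded when the call began, along the tool's axes at that moment; what a row does not reach only later rows make up. A row lasts 1/8 s, in which the tool goes at most 62.5 mm and 10.7 degrees, less where a joint would pass 70% of its speed; a pose out of reach is approached as far as the arm can. A call with a gripper value outside its range is refused whole. "claw" is the finger opening in m, from 0 to 0.0854, set as the call begins (left out, the last holds). The fingers move at their own pace and stop on an object; "grip_force" is the grip in N (left out, the last holds). Time passes only in rows, so rows that repeat a pose let the fingers close. It gives the time, the measured TCP pose, the force, the opening and the grip force at its end, in the units of the state.
- r.sense(): the state, without advancing time (a new reading comes with each control period).
- r.grab_frame(name): name is "scene" or "top"; returns the picture (420x560x3 uint8, blue, green, red); there is no depth.
- r.camera_info(name): a dict with "fx", "fy", "cx", "cy" (pixels), "pose" (4x4, takes a point from camera to world coordinates). Camera axes: x right, y down, z forward; pixel columns grow to the right and rows downward; lengths in mm; the calibration is good to about 2 mm. A picture is of the moment at which its call begins. camera_info takes no time and is no camera call.
- r.sign_off(): hands the job in; it is judged then, once.
Trained networks look in the newest picture that a camera, given by its name, has taken for a name from the list of things; names that differ only in an ending like _2 or _b are one class to them, and where a whole thing is asked for, a point or a joint stands for the part that bears it (a point fixed in the world has none). Each returns a list of dicts, best first, with "p" (0 to 1); they miss things now and then, are a little off and sometimes report something else, mostly with a low value. They report only what shows in the picture. A call takes as long as a camera call.
- r.recognise(thing, camera): "box" ([left, top, right, bottom] in pixels, round what is visible of it).
- r.cut_out(thing, camera): "mask" (420x560 bool, what is visible of it) and "box" ([left, top, right, bottom] in pixels, round what is visible of it).
The state is a dict: "clock": time; "qpos": joint angles; "qvel": joint speeds; "joint_efforts": joint torques, N m; "eef_pos": TCP position; "tcp_rot": TCP orientation; "contact_force": force on the tool from outside, world axes, zero at the start; "wrist_torque": the same for the moment, N m; "opening": opening from 0.0 (shut) to 1.0 (fully open); "grasp_force": force on a finger pad.
Only numpy, scipy, OpenCV 4.12 (cv2) and the standard library are available. Lean on these libraries where they do the work, as an engineer would, in place of code of your own. Each camera call takes 0.05 s, during which the arm holds its last target. There are 200 camera calls.

## Working session

There is one attempt and no reset: what is moved stays moved. The work goes in short steps, Python scripts to look and compute and a tool call to move; the robot and the scene stay as the last step left them, time stands still between calls to the robot, and variables do not carry over. Pictures are saved under pics/ and viewed, at most 10 in all, crops included, and the job is handed in when it is done.

Besides the shell and the picture viewer there is one more tool, called after "Request:" by a JSON object that holds its "api" and its "payload". carry_out: Moves the arm, as the interface text tells. Its arguments: {"type":"object","properties":{"delta_pos":{"type":"array","items":{"type":"array","items":{"type":"number"}}},"rot":{"type":"array","items":{"type":"array","items":{"type":"number"}}},"claw":{"type":"number"},"grip_force":{"type":"number"}},"required":["delta_pos","rot"]}

```bash
mkdir -p pics; ls
python3 - <<'E'
from rig import r
import cv2,numpy as np
print(r.sense(), r.tips_ahead)
for c in("scene","top"):
    im=r.grab_frame(c); cv2.imwrite(f"pics/{c}0.png",im)
    ci=r.camera_info(c); print(c,ci)
    for t in("balance","hook","tray","large_weight","small_weight","middle_weight","large_weight_grip"):
        print(t,[(np.round(d["box"]),round(d["p"],2)) for d in r.recognise(t,c)[:3]])
E
```

```text
pics
{'clock': 0.0, 'qpos': array([-1.18042071e+00,  3.53680290e-01,  1.63416689e+00, -3.47855089e-06,
        1.15517005e+00, -2.41952513e-03]), 'qvel': array([-1.39331646e-03,  4.70314441e-05,  3.46767453e-04,  1.18772872e-03,
        9.80220541e-04,  2.02755195e-03]), 'joint_efforts': array([-1.77830152e-03, -6.05261636e+01, -3.42063153e+01,  9.09610947e-06,
        9.50924645e-03, -4.13106000e-05]), 'eef_pos': array([ 239.04844265, -576.98889373,  255.52755644]), 'tcp_rot': array([-3.14016807e+00, -2.66422552e-07,  3.92796546e-01]), 'contact_force': array([0.31204207, 0.79515785, 0.08112008]), 'wrist_torque': array([ 0.00397862,  0.06481493, -0.01100083]), 'grasp_force': 0.0, 'opening': 0.9985391841686904} 25.0
scene {'fx': 455.7867159588484, 'fy': 455.7867159588484, 'cx': 282.9401183611007, 'cy': 204.86643645088654, 'pose': array([[ 8.13702391e-01,  4.13960360e-01, -4.08075042e-01,
         9.28818377e+02],
       [ 5.81192141e-01, -5.91712862e-01,  5.58651577e-01,
        -6.90554297e+02],
       [-1.02036433e-02, -6.91746131e-01, -7.22068678e-01,
         8.93434897e+02],
    
[... 863 characters left out ...]
    [ 5.68584825e-03, -1.32998713e-01, -9.91099901e-01,
         1.00096802e+03],
       [ 0.00000000e+00,  0.00000000e+00,  0.00000000e+00,
         1.00000000e+00]])}
balance [(array([162., 168., 268., 227.]), 0.75)]
hook [(array([191., 180., 265., 196.]), 0.9), (array([284., 143., 304., 166.]), 0.42)]
tray [(array([337., 166., 376., 263.]), 0.98)]
large_weight [(array([353., 240., 374., 248.]), 0.74)]
small_weight [(array([352., 238., 373., 248.]), 0.76), (array([262., 257., 293., 293.]), 0.59)]
middle_weight [(array([349., 173., 374., 197.]), 0.84), (array([339., 167., 374., 262.]), 0.59), (array([351., 205., 370., 227.]), 0.4)]
large_weight_grip [(array([350., 205., 373., 227.]), 0.75)]
```

Run:
```python
import cv2,numpy as np
a=cv2.imread("pics/scene0.png");b=cv2.imread("pics/top0.png")
cv2.imwrite("pics/s1.png",cv2.resize(a[90:360,160:520],(800,600),interpolation=cv2.INTER_CUBIC))
cv2.imwrite("pics/t1.png",cv2.resize(b[120:300,150:390],(800,600),interpolation=cv2.INTER_CUBIC))
```

```text
(no output)
```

View pics/s1.png

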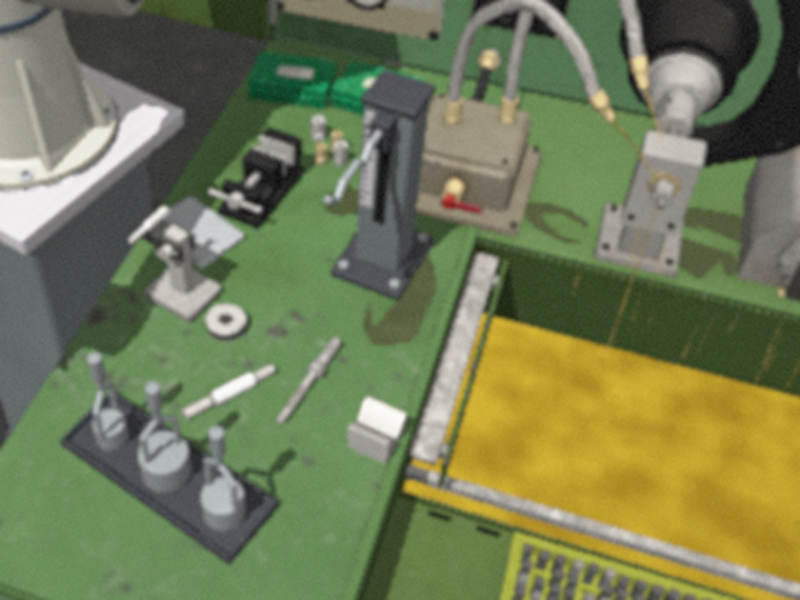

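View pics/t1.png

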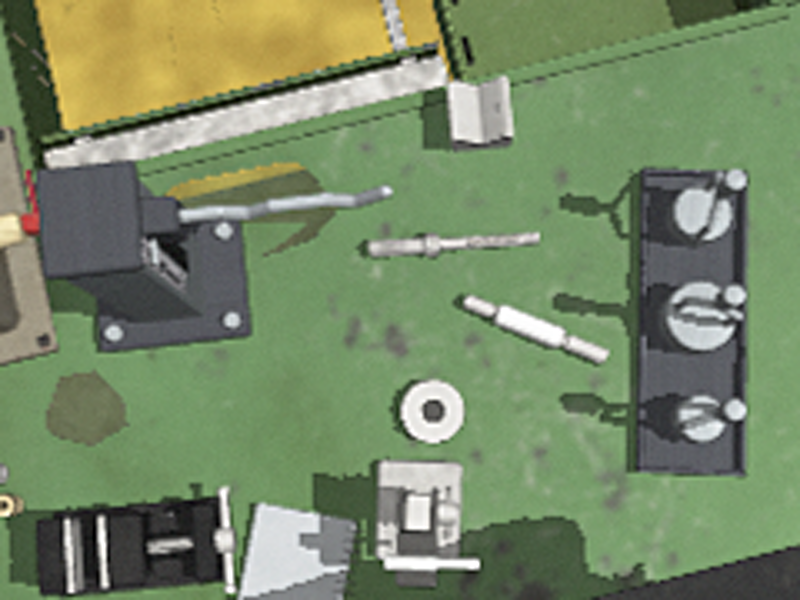

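The scene picture shows the weights in a row, with the grip tops near full-picture pixels (203,252), (229,265) and (258,286). The largest-diameter cylinder is the centre one. The smallest is the one nearest the robot, and the middle weight is farthest away. In the top picture the hook tip is at about (266,177) and the grips are at (370.5, 174/209/243).

```bash
cat > h.py <<'E'
import numpy as np,cv2
from rig import r
from scipy.spatial.transform import Rotation as Ro
CI={c:r.camera_info(c) for c in("scene","top")}
def proj(c,P):
    ci=CI[c];T=np.linalg.inv(ci["pose"]);p=np.atleast_2d(P)@T[:3,:3].T+T[:3,3]
    return np.c_[ci["fx"]*p[:,0]/p[:,2]+ci["cx"],ci["fy"]*p[:,1]/p[:,2]+ci["cy"]]
def ray(c,uv):
    ci=CI[c];d=ci["pose"][:3,:3]@[(uv[0]-ci["cx"])/ci["fx"],(uv[1]-ci["cy"])/ci["fy"],1]
    return ci["pose"][:3,3],d/np.linalg.norm(d)
def tri(uvs,uvt):
    (a,d),(b,e)=ray("scene",uvs),ray("top",uvt)
    s=np.linalg.lstsq(np.c_[d,-e],b-a,rcond=None)[0]
    p,q=a+s[0]*d,b+s[1]*e
    return (p+q)/2,np.linalg.norm(p-q)
def atz(c,uv,z):
    o,d=ray(c,uv);return o+d*(z-o[2])/d[2]
E
python3 - <<'E'
from h import *
for n,s,t in[("large",(228.9,264.6),(370.5,208.8)),("small",(202.8,251.6),(370.5,243)),("mid",(257.7,286.2),(371.1,174)),("tip",(308.5,180),(266.1,177.3)),("armroot",(329,157),(205,184.5))]:
    print(n,*[np.round(x,1) for x in tri(s,t)])
a=cv2.imread("pics/scene0.png");b=cv2.imread("pics/top0.png")
z=lambda im,x,y,w,h:cv2.resize(im[y:y+h,x:x+w],(400,300),interpolation=cv2.INTER_CUBIC)
cv2.imwrite("pics/c1.png",np.vstack([np.hstack([z(a,190,245,96,72),z(b,330,190,76,57)]),np.hstack([z(a,292,130,72,54),z(b,190,155,100,75)])]))
E
```

```text
large [ 511.  -312.9  145.3] 7.0
small [ 439.4 -313.9  136.3] 6.5
mid [ 587.5 -317.   138.7] 7.0
tip [556.5 -94.8 235.6] 7.7
armroot [542.2  22.1 211.9] 1.3
```

View pics/c1.png

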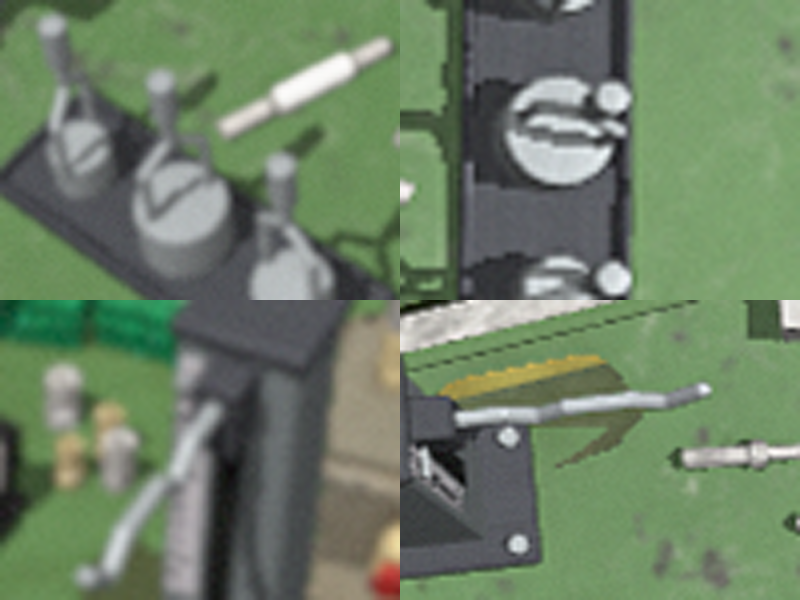

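Crop sheet: the large weight's bail runs roughly along world y in the top view, with its grip at about (370.3,208.6) in the top picture and (228.6,264.2) in the scene picture. The two views disagree by about 7 mm. I'll overlay the bail model to get the yaws and check the camera offset.

Run:
```python
from h import *
print("per-view at known z")
for n,s,t,z in[("large",(228.6,264.2),(370.3,208.6),148),("small",(202.8,251.6),(370.5,243),140),("mid",(257.7,286.2),(371.1,174),144),("tip",(308,180),(266,177.2),238)]:
    print(n,np.round(atz("scene",s,z)[:2],1),np.round(atz("top",t,z)[:2],1))
a=cv2.imread("pics/scene0.png");b=cv2.imread("pics/top0.png")
rows=[]
for H,gs,gt in((38,(228.6,264.2),(370.3,208.6)),(30,(202.8,251.6),(370.5,243))):
  for cam,im,uv in(("scene",a,gs),("top",b,gt)):
    ax=atz(cam,uv,H+110)[:2]; row=[]
    x0,y0=int(uv[0])-(17 if cam=="scene" else 32),int(uv[1])-(8 if cam=="scene" else 20); k=200/44
    for yaw in(None,-45,-20,0):
      c=cv2.resize(im[y0:y0+33,x0:x0+44],(200,150),interpolation=cv2.INTER_CUBIC)
      if yaw is not None:
        w=np.radians(yaw);e=np.array([-np.sin(w),np.cos(w)])
        P=[[*(ax+e*l),4+zz] for l,zz in((-18,H),(-18,H+39),(0,H+55),(18,H+39),(18,H))]
        q=((proj(cam,P)-[x0,y0]+.5)*k).astype(int)
        cv2.polylines(c,[q],False,(0,0,255),1,cv2.LINE_AA)
      row.append(c)
    rows.append(np.hstack(row))
cv2.imwrite("pics/o1.png",np.vstack(rows))
```

```text
per-view at known z
large [ 514.  -311.5] [ 508.6 -314.3]
small [ 444.4 -313.7] [ 436.9 -315.4]
mid [ 592.4 -317.3] [ 583.7 -318.2]
tip [559.5 -94.5] [553.2 -97.2]
```

View pics/o1.png

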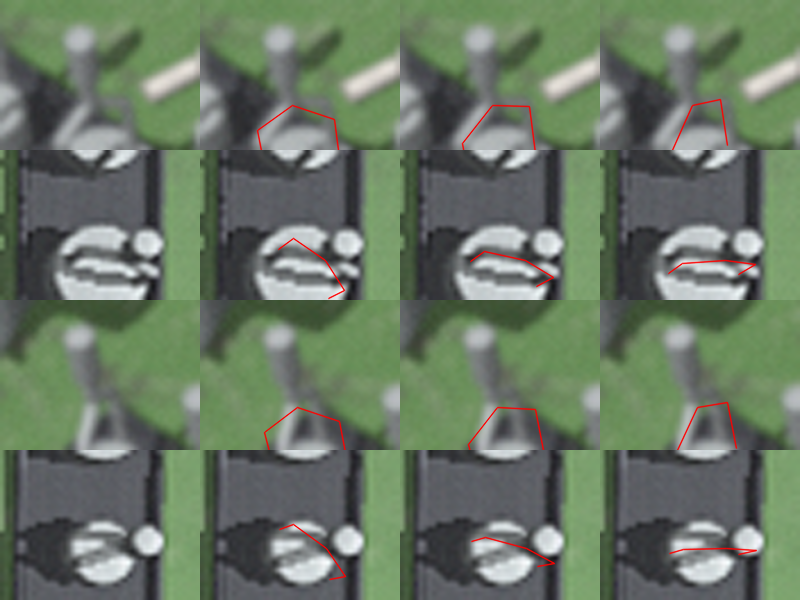

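Overlay: the large bail is near yaw -10 to -15°, and the small bail is positive at around +25°. I'll move above the large weight and look again from there.

Request:
{"api": "carry_out", "payload": {"delta_pos": [[0.044,-0.0175,0.0],[0.088,-0.035,0.0],[0.132,-0.0525,0.0],[0.176,-0.07,0.0],[0.22,-0.0875,0.01],[0.264,-0.105,0.025],[0.308,-0.1225,0.04],[0.352,-0.14,0.051]], "rot": [[0,0,4],[0,0,8],[0,0,12],[0,0,16],[0,0,20],[0,0,24],[0,0,28],[0,0,32.5]], "claw": 0.06}}

```text
clock: 1.8
eef_pos: [511.8, -312.1, 204.8]
tcp_rot: [-3.142, 0.0, -0.177]
contact_force: [-0.0, -0.7, 0.4]
opening: 0.704
grasp_force: 0.0
```

Run:
```python
from h import *
a0=cv2.imread("pics/scene0.png");b0=cv2.imread("pics/top0.png")
s=r.grab_frame("scene");t=r.grab_frame("top");cv2.imwrite("pics/scene2.png",s);cv2.imwrite("pics/top2.png",t)
st=r.sense();p=st["eef_pos"];R=Ro.from_euler("xyz",st["tcp_rot"]).as_matrix();print(p,st["tcp_rot"])
def crop(cam,im,x0,y0,w,k,polys):
    c=cv2.resize(im[y0:y0+int(w*.75),x0:x0+w],(400 if k==0 else 266,300 if k==0 else 200),interpolation=cv2.INTER_CUBIC)
    f=c.shape[1]/w
    for P,col in polys:
        q=((proj(cam,P)-[x0,y0]+.5)*f-.5).astype(int);cv2.polylines(c,[q],False,col,1,cv2.LINE_AA)
    return c
tip=p+R@[0,0,25]
pl=[([tip+R[:,1]*32,tip-R[:,1]*32],(0,0,255)),([tip+R[:,0]*11,tip-R[:,0]*11],(255,0,0))]
rows=[np.hstack([crop("scene",s,195,215,80,0,pl),crop("top",t,330,170,80,0,pl)])]
def bail(ax,yaw,H):
    w=np.radians(yaw);e=np.array([-np.sin(w),np.cos(w)])
    return [[*(ax+e*l),4+z] for l,z in((-18,H),(-18,H+39),(0,H+55),(18,H+39),(18,H))]
R2=[]
for H,uv,ys in((38,(369.9,208.2),(-15,0)),(30,(370.1,242.6),(20,40))):
    ax=atz("top",uv,H+110)[:2]
    R2.append([crop("top",b0,int(uv[0])-32,int(uv[1])-18,44,1,[(bail(ax,y,H),c) for y,c in zip(yy,((0,0,255),(255,0,0)))]) for yy in([],ys)])
z=np.hstack([R2[0][0],R2[0][1],R2[1][1]])
z=cv2.resize(z,(800,201))
cv2.imwrite("pics/o2.png",np.vstack(rows+[z]))
```

```text
[ 512.96268454 -310.15691914  204.05819292] [-3.14004316e+00  7.68092882e-04 -1.73009799e-01]
```

View pics/o2.png

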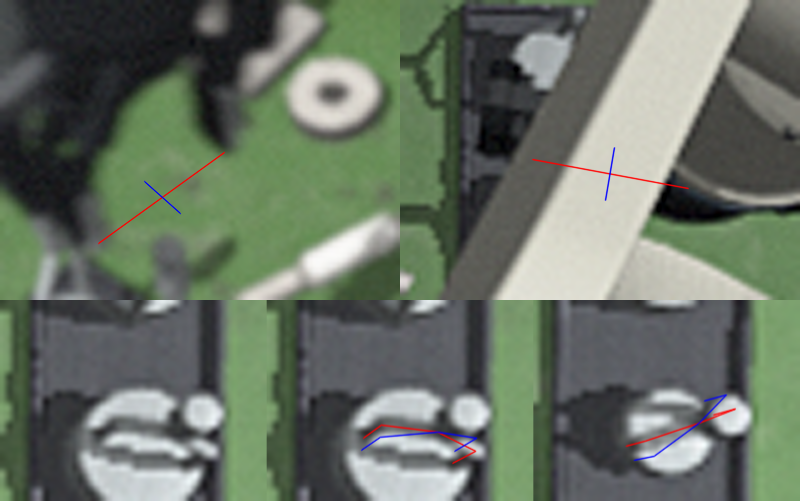

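Scene crop: the fingertips sit at about (212,263) and (240,245) in the full picture, close to where the arm's pose projects them. The scene calibration is therefore good to about 2 mm. The bail yaws are about -12° for the large weight and +20° for the small one. Next I'll descend and grip.

Request:
{"api": "carry_out", "payload": {"delta_pos": [[0,0,0.03],[0,0,0.055],[0,0,0.064],[0,0,0.064]], "rot": [[0,0,0],[0,0,0],[0,0,0],[0,0,0]]}}

```text
clock: 2.4
eef_pos: [510.5, -313.7, 141.2]
tcp_rot: [-3.141, 0.001, -0.175]
contact_force: [0.2, 0.2, 1.1]
opening: 0.699
grasp_force: 0.0
```

Request:
{"api": "carry_out", "payload": {"delta_pos": [[0,0,0],[0,0,0],[0,0,0],[0,0,0],[0,0,0],[0,0,0]], "rot": [[0,0,0],[0,0,0],[0,0,0],[0,0,0],[0,0,0],[0,0,0]], "claw": 0.0, "grip_force": 60}}

```text
clock: 3.15
eef_pos: [511.4, -313.4, 142.2]
tcp_rot: [3.141, -0.001, -0.174]
contact_force: [0.4, 1.6, 5.7]
opening: 0.143
grasp_force: 58.7
```

Request:
{"api": "carry_out", "payload": {"delta_pos": [[0,0,-0.02],[0,0,-0.06],[0,0,-0.11],[0,0,-0.16],[0,0,-0.19],[0,0,-0.19]], "rot": [[0,0,0],[0,0,0],[0,0,0],[0,0,0],[0,0,0],[0,0,0]]}}

```text
clock: 3.9
eef_pos: [511.5, -313.8, 333.0]
tcp_rot: [3.14, -0.003, -0.174]
contact_force: [-0.4, -0.1, -6.0]
opening: 0.144
grasp_force: 59.0
```

Request:
{"api": "carry_out", "payload": {"delta_pos": [[0.004,-0.018,0],[0.008,-0.036,0],[0.012,-0.055,0],[0.016,-0.073,0],[0.02,-0.091,0],[0.024,-0.11,0],[0.028,-0.128,0],[0.031,-0.146,0]], "rot": [[0,0,-10],[0,0,-20],[0,0,-30],[0,0,-40],[0,0,-50],[0,0,-60],[0,0,-70],[0,0,-80]]}}

```text
clock: 4.9
eef_pos: [565.8, -174.0, 328.2]
tcp_rot: [-3.137, 0.0, 1.228]
contact_force: [-0.3, 0.3, -4.9]
opening: 0.145
grasp_force: 59.0
```

Request:
{"api": "carry_out", "payload": {"delta_pos": [[0,0,0.01],[0,0,0.02],[0,0,0.032],[0,0,0.032],[0,0,0.032]], "rot": [[0,0,-10],[0,0,-20],[0,0,-27],[0,0,-27],[0,0,-27]]}}

```text
clock: 5.52
eef_pos: [566.3, -174.8, 298.3]
tcp_rot: [-3.14, -0.001, 1.69]
contact_force: [0.1, 0.1, -5.4]
opening: 0.142
grasp_force: 58.9
```

Run:
```python
from h import *
st=r.sense();p=st["eef_pos"];print(p,st["tcp_rot"],st["contact_force"])
s=r.grab_frame("scene");t=r.grab_frame("top");cv2.imwrite("pics/scene3.png",s);cv2.imwrite("pics/top3.png",t)
for h in(("top",(203.3,184.1),225),("top",(265.6,176.8),236),("scene",(344*0+292+215/5.556-.4,130+112/5.556-.4),225),("scene",(292+88/5.556-.4,130+277/5.556-.4),236)):
    print(h[0],np.round(atz(*h),1))
print("tri tip",tri((292+88/5.556-.4,130+277/5.556-.4),(265.6,176.8)))
def crop(cam,im,x0,y0,w,polys):
    c=cv2.resize(im[y0:y0+int(w*1.5*.5),x0:x0+w],(400,300),interpolation=cv2.INTER_CUBIC);f=400/w
    for P,col in polys:
        q=((proj(cam,P)-[x0,y0]+.5)*f-.5).astype(int);cv2.polylines(c,[q],False,col,1,cv2.LINE_AA)
    return c
R=Ro.from_euler("xyz",st["tcp_rot"]).as_matrix();e=R[:,1]
g=p-[0,0,47.5]
pl=[([g+e*18-[0,0,55],g+e*18-[0,0,13],g+[0,0,3],g-e*18-[0,0,13],g-e*18-[0,0,55]],(0,0,255))]
k=[np.vstack([crop("scene",x,280,120,80,q),]) for x,q in((s,[]),(s,pl))]
k2=[crop("top",x,190,150,120,q) for x,q in((t,[]),(t,pl))]
cv2.imwrite("pics/o3.png",np.vstack([np.hstack(k),np.hstack(k2)]))
```

```text
[ 566.32346109 -174.83387575  298.32092113] [-3.14011214e+00 -6.44280563e-04  1.69035531e+00] [ 0.11768803  0.1025831  -5.40988372]
top [540.8  23.4 225. ]
top [554.4 -96.3 236. ]
scene [538.3  31.3 225. ]
scene [556.5 -91.9 236. ]
tri tip (array([555.83422678, -94.93210914, 237.32670341]), np.float64(4.4183365811034765))
```

View pics/o3.png

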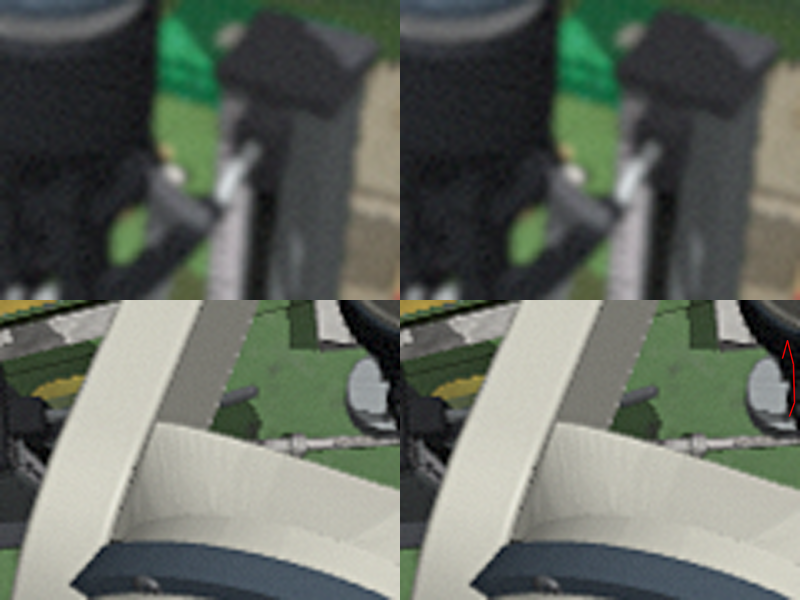

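Crops: the weight is held in front of the hook, with the hook tip visible at about (266,177) in the top picture. The gripper hides the bail in the scene view. The arm yaw from the two views is about 97°, and the TCP is on the arm's line to within 1 mm. Next I'll thread the bail over the tip.

Request:
{"api": "carry_out", "payload": {"delta_pos": [[0.025,-0.001,0],[0.05,-0.001,0],[0.07,-0.001,0],[0.085,-0.001,0],[0.1,-0.001,0],[0.1,-0.001,0]], "rot": [[0,0,0],[0,0,0],[0,0,0],[0,0,0],[0,0,0],[0,0,0]]}}

```text
clock: 6.38
eef_pos: [553.5, -75.0, 299.3]
tcp_rot: [3.142, -0.0, 1.694]
contact_force: [0.1, 0.1, -5.7]
opening: 0.143
grasp_force: 58.9
```

Request:
{"api": "carry_out", "payload": {"delta_pos": [[0.015,0,0],[0.03,0,0],[0.045,0,0],[0.06,0,0],[0.06,0,0],[0.06,0,0]], "rot": [[0,0,0],[0,0,0],[0,0,0],[0,0,0],[0,0,0],[0,0,0]]}}

```text
clock: 7.12
eef_pos: [546.2, -16.3, 299.3]
tcp_rot: [3.142, 0.0, 1.694]
contact_force: [0.4, 0.7, -5.5]
opening: 0.146
grasp_force: 59.0
```

Run:
```python
from h import *
st=r.sense();print(st["eef_pos"],st["tcp_rot"],st["contact_force"],st["wrist_torque"])
s=r.grab_frame("scene");t=r.grab_frame("top")
z=lambda im,x,y,w:cv2.resize(im[y:y+w*3//4,x:x+w],(400,300),interpolation=cv2.INTER_CUBIC)
cv2.imwrite("pics/o4.png",np.hstack([z(s,290,125,80),z(t,190,140,120)]))
```

```text
[546.2469616  -16.28887361 299.3197755 ] [3.14152807e+00 3.91707514e-04 1.69355956e+00] [ 0.40209813  0.71937878 -5.49377092] [-0.01416261  0.01197412 -0.01428223]
```

View pics/o4.png

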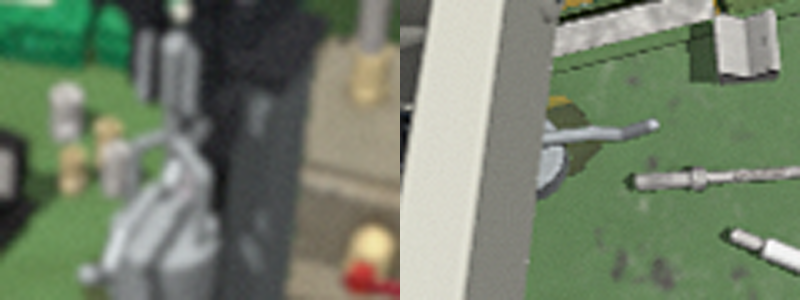

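Crop: the arm passes through the bail, with the tip out front at (307,179) in the scene picture, and the force hasn't changed. Lowering now.

Request:
{"api": "carry_out", "payload": {"delta_pos": [[0,0,0.008],[0,0,0.016],[0,0,0.024],[0,0,0.03],[0,0,0.036],[0,0,0.042],[0,0,0.048],[0,0,0.048]], "rot": [[0,0,0],[0,0,0],[0,0,0],[0,0,0],[0,0,0],[0,0,0],[0,0,0],[0,0,0]]}}

```text
clock: 8.22
eef_pos: [546.0, -16.2, 250.9]
tcp_rot: [-3.141, -0.0, 1.693]
contact_force: [-1.8, 0.7, -2.4]
opening: 0.145
grasp_force: 59.3
```

Request:
{"api": "carry_out", "payload": {"delta_pos": [[0,0,0.005],[0,0,0.01],[0,0,0.014],[0,0,0.017],[0,0,0.017],[0,0,0.017]], "rot": [[0,0,0],[0,0,0],[0,0,0],[0,0,0],[0,0,0],[0,0,0]]}}

```text
clock: 8.98
eef_pos: [546.1, -16.2, 234.4]
tcp_rot: [-3.141, -0.0, 1.693]
contact_force: [-3.4, 1.8, -0.2]
opening: 0.145
grasp_force: 59.6
```

Request:
{"api": "carry_out", "payload": {"delta_pos": [[0,-0.001,0],[0.001,-0.002,0.0005],[0.001,-0.003,0.001],[0.001,-0.003,0.001]], "rot": [[0,0,0],[0,0,0],[0,0,0],[0,0,0]]}}

```text
clock: 9.48
eef_pos: [544.6, -15.7, 234.0]
tcp_rot: [3.138, 0.001, 1.693]
contact_force: [5.7, 0.4, 0.9]
opening: 0.139
grasp_force: 59.6
```

Request:
{"api": "carry_out", "payload": {"delta_pos": [[0,0.001,0],[0,0.0018,0],[0,0.0018,0],[0,0.0018,0]], "rot": [[0,0,0],[0,0,0],[0,0,0],[0,0,0]]}}

```text
clock: 9.98
eef_pos: [544.9, -15.5, 233.3]
tcp_rot: [3.142, 0.0, 1.693]
contact_force: [2.6, -1.1, -0.3]
opening: 0.143
grasp_force: 59.6
```

Request:
{"api": "carry_out", "payload": {"delta_pos": [[0,0.0008,0.0005],[0,0.0008,0.0005],[0,0.0008,0.0005]], "rot": [[0,0,0],[0,0,0],[0,0,0]]}}

```text
clock: 10.35
eef_pos: [545.2, -15.4, 232.6]
tcp_rot: [-3.141, 0.0, 1.693]
contact_force: [0.4, -1.4, 0.3]
opening: 0.143
grasp_force: 59.6
```

Request:
{"api": "carry_out", "payload": {"delta_pos": [[0,0,0],[0,0,0],[0,0,0],[0,0,0]], "rot": [[0,0,0],[0,0,0],[0,0,0],[0,0,0]], "claw": 0.05}}

```text
clock: 10.85
eef_pos: [545.7, -15.2, 232.8]
tcp_rot: [-3.142, -0.0, 1.693]
contact_force: [0.3, -0.5, -0.8]
opening: 0.585
grasp_force: 0.0
```

Run:
```python
from h import *
st=r.sense();print(st["eef_pos"],st["tcp_rot"],st["contact_force"])
s=r.grab_frame("scene");t=r.grab_frame("top")
z=lambda im,x,y,w:cv2.resize(im[y:y+w*3//4,x:x+w],(400,300),interpolation=cv2.INTER_CUBIC)
cv2.imwrite("pics/o5.png",np.hstack([z(s,290,125,80),z(t,190,140,120)]))
```

```text
[545.6552458  -15.21900825 232.77845222] [-3.14154787e+00 -1.16161694e-04  1.69311608e+00] [ 0.33209357 -0.45692875 -0.81367744]
```

View pics/o5.png

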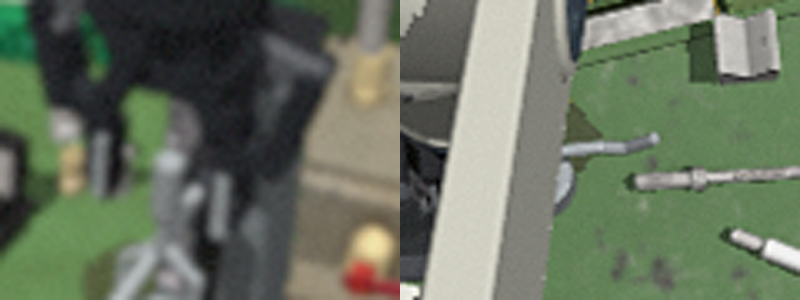

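Crop: the fingers are open on either side of the grip and the weight hangs from the bar. Rising straight up, then waiting.

Request:
{"api": "carry_out", "payload": {"delta_pos": [[0,0,-0.005],[0,0,-0.015],[0,0,-0.03],[0,0,-0.05],[0,0,-0.075],[0,0,-0.1],[0,0,-0.1],[0,0,-0.1]], "rot": [[0,0,0],[0,0,0],[0,0,0],[0,0,0],[0,0,0],[0,0,0],[0,0,0],[0,0,0]]}}

```text
clock: 11.95
eef_pos: [545.4, -15.3, 332.6]
tcp_rot: [-3.141, -0.0, 1.693]
contact_force: [-0.2, 0.7, 0.7]
opening: 0.583
grasp_force: 0.0
```

Request:
{"api": "carry_out", "payload": {"delta_pos": [[-0.03,0,0],[-0.09,0,0],[-0.14,0,0],[-0.14,0,0],[-0.14,0,0],[-0.14,0,0],[-0.14,0,0],[-0.14,0,0]], "rot": [[0,0,0],[0,0,0],[0,0,0],[0,0,0],[0,0,0],[0,0,0],[0,0,0],[0,0,0]]}}

```text
clock: 12.95
eef_pos: [562.8, -153.6, 332.9]
tcp_rot: [3.141, 0.0, 1.694]
contact_force: [-0.9, -0.3, 0.8]
opening: 0.586
grasp_force: 0.0
```

Run:
```python
from h import *
st=r.sense();print(st["clock"],st["eef_pos"],st["tcp_rot"])
s=r.grab_frame("scene");t=r.grab_frame("top");cv2.imwrite("pics/scene6.png",s);cv2.imwrite("pics/top6.png",t)
z=lambda im,x,y,w:cv2.resize(im[y:y+w*3//4,x:x+w],(400,300),interpolation=cv2.INTER_CUBIC)
cv2.imwrite("pics/o6.png",np.hstack([z(s,280,120,80),z(t,190,140,120)]))
```

```text
12.95 [ 562.79711673 -153.62439873  332.88953836] [3.14142712e+00 4.45596943e-05 1.69400253e+00]
```

View pics/o6.png

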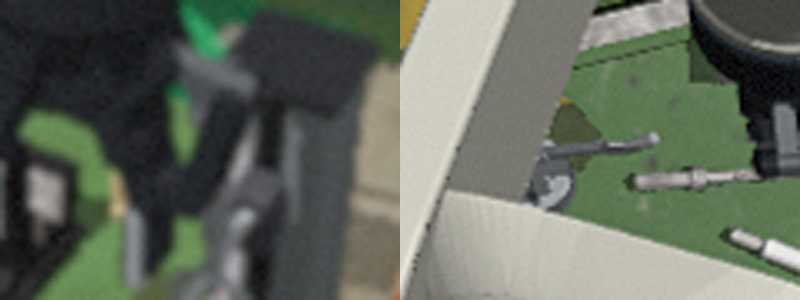

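Crop: the large weight hangs dipped and free from the inner notch, and the tip is clear at about (266,182) in the top picture. Going for the small weight.

Request:
{"api": "carry_out", "payload": {"delta_pos": [[-0.018,-0.0176,0],[-0.036,-0.0352,0],[-0.054,-0.053,0],[-0.072,-0.0705,0],[-0.09,-0.088,0],[-0.108,-0.106,0],[-0.126,-0.123,0],[-0.144,-0.141,0]], "rot": [[0,0,9.6],[0,0,19.2],[0,0,28.8],[0,0,38.4],[0,0,48],[0,0,57.6],[0,0,67.2],[0,0,77]], "claw": 0.06}}

```text
clock: 14.05
eef_pos: [439.9, -314.9, 332.9]
tcp_rot: [3.141, -0.0, 0.344]
contact_force: [0.5, -0.0, -0.5]
opening: 0.702
grasp_force: 0.0
```

Request:
{"api": "carry_out", "payload": {"delta_pos": [[0,0,0.04],[0,0,0.08],[0,0,0.12],[0,0,0.135],[0,0,0.135],[0,0,0.135]], "rot": [[0,0,0],[0,0,0],[0,0,0],[0,0,0],[0,0,0],[0,0,0]]}}

```text
clock: 14.8
eef_pos: [441.3, -314.9, 199.3]
tcp_rot: [3.14, -0.001, 0.349]
contact_force: [-0.6, 0.1, -0.4]
opening: 0.702
grasp_force: 0.0
```

Run:
```python
from h import *
st=r.sense();p=st["eef_pos"];print(st["clock"],p,st["tcp_rot"])
R=Ro.from_euler("xyz",st["tcp_rot"]).as_matrix()
s=r.grab_frame("scene");t=r.grab_frame("top");cv2.imwrite("pics/scene7.png",s)
def crop(cam,im,x0,y0,w,polys=[]):
    c=cv2.resize(im[y0:y0+w*3//4,x0:x0+w],(400,300),interpolation=cv2.INTER_CUBIC);f=400/w
    for P,col in polys:
        q=((proj(cam,P)-[x0,y0]+.5)*f-.5).astype(int);cv2.polylines(c,[q],False,col,1,cv2.LINE_AA)
    return c
tip=p+R@[0,0,20]; ax=np.array([p[0],p[1],140])
pl=[([tip+R[:,1]*30,tip-R[:,1]*30],(0,0,255)),([ax,ax-[0,0,32]],(255,0,0))]
cv2.imwrite("pics/o7.png",np.vstack([np.hstack([crop("scene",s,170,215,80,pl),crop("scene",s,170,215,80)]),np.hstack([crop("scene",s,290,130,80),crop("top",t,190,140,120)])]))
```

```text
14.8 [ 441.25320424 -314.93453265  199.3029484 ] [ 3.13970947e+00 -1.31183437e-03  3.49255107e-01]
```

View pics/o7.png

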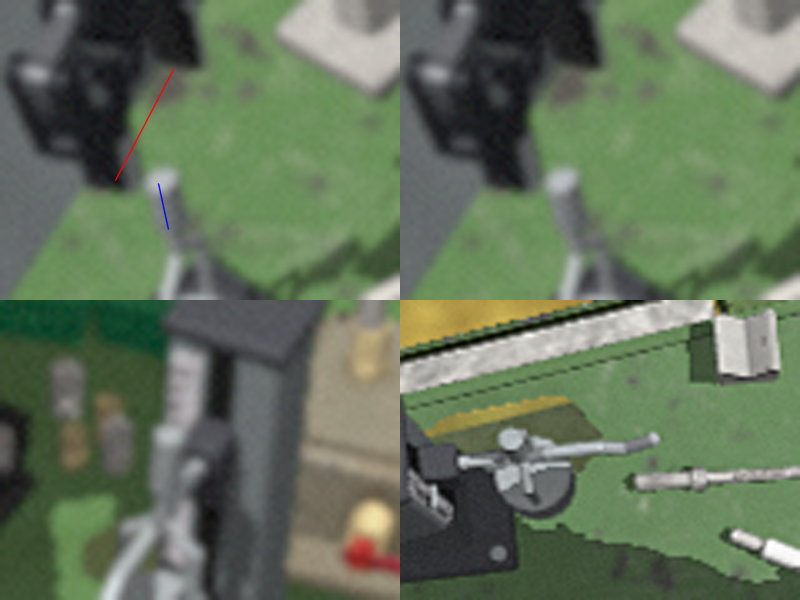

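Crops: the fingertips straddle the small grip, and the alignment error is under 2 mm. The large weight hangs upright in the inner notch. Descending and gripping.

Request:
{"api": "carry_out", "payload": {"delta_pos": [[0,0,0.03],[0,0,0.055],[0,0,0.066],[0,0,0.066]], "rot": [[0,0,0],[0,0,0],[0,0,0],[0,0,0]]}}

```text
clock: 15.4
eef_pos: [440.4, -314.4, 131.9]
tcp_rot: [-3.141, 0.0, 0.349]
contact_force: [-1.1, -0.0, -0.0]
opening: 0.698
grasp_force: 0.0
```

Request:
{"api": "carry_out", "payload": {"delta_pos": [[0,0,0],[0,0,0],[0,0,0],[0,0,0],[0,0,0],[0,0,0]], "rot": [[0,0,0],[0,0,0],[0,0,0],[0,0,0],[0,0,0],[0,0,0]], "claw": 0.0, "grip_force": 50}}

```text
clock: 16.15
eef_pos: [440.7, -314.4, 132.6]
tcp_rot: [3.141, -0.001, 0.349]
contact_force: [-0.4, 0.9, 6.1]
opening: 0.152
grasp_force: 48.7
```

Request:
{"api": "carry_out", "payload": {"delta_pos": [[0,0,-0.02],[0,0,-0.06],[0,0,-0.11],[0,0,-0.16],[0,0,-0.2],[0,0,-0.2]], "rot": [[0,0,0],[0,0,0],[0,0,0],[0,0,0],[0,0,0],[0,0,0]]}}

```text
clock: 16.9
eef_pos: [441.5, -315.2, 335.1]
tcp_rot: [3.137, -0.003, 0.349]
contact_force: [0.1, 0.3, -2.7]
opening: 0.146
grasp_force: 49.1
```

Request:
{"api": "carry_out", "payload": {"delta_pos": [[0.0206,-0.0112,0],[0.0412,-0.0224,0],[0.062,-0.0336,0],[0.0826,-0.0448,0],[0.103,-0.056,0],[0.124,-0.0673,0],[0.1445,-0.0785,0],[0.165,-0.09,0]], "rot": [[0,0,-9.6],[0,0,-19.2],[0,0,-28.8],[0,0,-38.4],[0,0,-48],[0,0,-57.6],[0,0,-67.2],[0,0,-77]]}}

```text
clock: 17.9
eef_pos: [564.3, -172.5, 329.8]
tcp_rot: [-3.139, -0.001, 1.699]
contact_force: [0.1, -0.1, -3.3]
opening: 0.147
grasp_force: 49.0
```

Request:
{"api": "carry_out", "payload": {"delta_pos": [[0,0,0.02],[0,0,0.04],[0,0,0.06],[0,0,0.074],[0,0,0.074],[0,0,0.074]], "rot": [[0,0,0],[0,0,0],[0,0,0],[0,0,0],[0,0,0],[0,0,0]]}}

```text
clock: 18.65
eef_pos: [564.9, -173.4, 258.1]
tcp_rot: [3.141, 0.0, 1.693]
contact_force: [0.4, -0.8, -1.5]
opening: 0.145
grasp_force: 49.0
```

Run:
```python
from h import *
from rig import r
for _ in range(4): print(r.sense()["eef_pos"],r.sense()["tcp_rot"],r.sense()["contact_force"]); r.grab_frame("top")
t=r.grab_frame("top");s=r.grab_frame("scene");cv2.imwrite("pics/top8.png",t);cv2.imwrite("pics/scene8.png",s)
t0=cv2.imread("pics/top6.png")
print("tip top6->8 shift", cv2.phaseCorrelate(np.float32(t0[165:195,255:275,1]),np.float32(t[165:195,255:275,1])))
```

```text
[ 564.87796075 -173.42774356  258.14397284] [3.14116653e+00 1.66910243e-04 1.69310857e+00] [ 0.39572123 -0.83548863 -1.54611724]
[ 565.04168984 -173.49414314  258.48289407] [3.14051995e+00 4.56992202e-04 1.69304805e+00] [-0.12783589 -0.8857152  -1.77865297]
[ 565.04772055 -173.5172683   258.57511386] [3.14036565e+00 5.09164211e-04 1.69295312e+00] [ 0.32480345  0.39471875 -2.54034555]
[ 565.02300318 -173.5189209   258.58835465] [3.14034458e+00 5.73496909e-04 1.69302006e+00] [ 0.30062655 -0.0143955  -2.1012239 ]
tip top6->8 shift ((-0.3795194610624453, 1.870242106775171), 0.2548763124148051)
```

Request:
{"api": "carry_out", "payload": {"delta_pos": [[0.02,0.0005,0],[0.04,0.0005,0],[0.055,0.0005,0],[0.065,0.0005,0],[0.065,0.0005,0]], "rot": [[0,0,0],[0,0,0],[0,0,0],[0,0,0],[0,0,0]]}}

```text
clock: 19.58
eef_pos: [557.2, -107.9, 257.9]
tcp_rot: [3.142, 0.0, 1.694]
contact_force: [0.9, -0.6, -1.9]
opening: 0.147
grasp_force: 49.0
```

Request:
{"api": "carry_out", "payload": {"delta_pos": [[0.01,0,0],[0.02,0,0],[0.03,0,0],[0.0325,0,0],[0.0325,0,0],[0.0325,0,0]], "rot": [[0,0,0],[0,0,0],[0,0,0],[0,0,0],[0,0,0],[0,0,0]]}}

```text
clock: 20.32
eef_pos: [553.3, -76.7, 257.8]
tcp_rot: [3.142, 0.0, 1.693]
contact_force: [0.4, -0.5, -2.3]
opening: 0.144
grasp_force: 49.0
```

Request:
{"api": "carry_out", "payload": {"delta_pos": [[0,0,0.007],[0,0,0.014],[0,0,0.02],[0,0,0.025],[0,0,0.029],[0,0,0.032],[0,0,0.034],[0,0,0.034]], "rot": [[0,0,0],[0,0,0],[0,0,0],[0,0,0],[0,0,0],[0,0,0],[0,0,0],[0,0,0]]}}

```text
clock: 21.32
eef_pos: [553.2, -76.5, 223.8]
tcp_rot: [-3.142, -0.0, 1.693]
contact_force: [-0.5, 0.8, -1.1]
opening: 0.15
grasp_force: 49.1
```

Request:
{"api": "carry_out", "payload": {"delta_pos": [[0,0,0.002],[0,0,0.004],[0,0,0.006],[0,0,0.006],[0,0,0.006],[0,0,0.006]], "rot": [[0,0,0],[0,0,0],[0,0,0],[0,0,0],[0,0,0],[0,0,0]]}}

```text
clock: 22.08
eef_pos: [553.2, -76.5, 217.9]
tcp_rot: [3.142, 0.0, 1.693]
contact_force: [0.0, 0.4, -0.2]
opening: 0.147
grasp_force: 49.2
```

```bash
cat > avg.py <<'E'
from rig import r
import numpy as np
f=[]
for _ in range(8): f.append(r.sense()["contact_force"]); r.grab_frame("top")
print(np.mean(f,0),np.std(f,0),r.sense()["eef_pos"])
E
python3 avg.py
```

```text
[-0.86272181  0.42123985 -0.0628478 ] [0.48330492 0.44447312 0.40638181] [553.22395607 -76.52304769 217.78709858]
```

Request:
{"api": "carry_out", "payload": {"delta_pos": [[0,0,0],[0,0,0],[0,0,0],[0,0,0]], "rot": [[0,0,0],[0,0,0],[0,0,0],[0,0,0]], "claw": 0.05}}

```text
clock: 22.98
eef_pos: [553.3, -76.6, 217.8]
tcp_rot: [3.141, 0.0, 1.693]
contact_force: [-0.5, 0.2, 0.5]
opening: 0.587
grasp_force: 0.0
```

Request:
{"api": "carry_out", "payload": {"delta_pos": [[0,0,-0.005],[0,0,-0.015],[0,0,-0.03],[0,0,-0.05],[0,0,-0.075],[0,0,-0.1],[0,0,-0.12],[0,0,-0.12]], "rot": [[0,0,0],[0,0,0],[0,0,0],[0,0,0],[0,0,0],[0,0,0],[0,0,0],[0,0,0]]}}

```text
clock: 23.98
eef_pos: [554.1, -76.6, 340.3]
tcp_rot: [3.138, 0.001, 1.693]
contact_force: [-0.8, 0.4, -0.3]
opening: 0.588
grasp_force: 0.0
```

Request:
{"api": "carry_out", "payload": {"delta_pos": [[-0.04,0,0],[-0.09,-0.04,0],[-0.13,-0.09,0],[-0.14,-0.15,0],[-0.14,-0.18,0],[-0.14,-0.18,0],[-0.14,-0.18,0],[-0.14,-0.18,0]], "rot": [[0,0,0],[0,0,0],[0,0,0],[0,0,0],[0,0,0],[0,0,0],[0,0,0],[0,0,0]]}}

```text
clock: 24.98
eef_pos: [392.6, -237.2, 337.6]
tcp_rot: [3.142, -0.0, 1.694]
contact_force: [-0.4, -0.1, 0.5]
opening: 0.585
grasp_force: 0.0
```

Request:
{"api": "carry_out", "payload": {"delta_pos": [[0,0,0],[0,0,0],[0,0,0],[0,0,0],[0,0,0],[0,0,0],[0,0,0],[0,0,0]], "rot": [[0,0,0],[0,0,0],[0,0,0],[0,0,0],[0,0,0],[0,0,0],[0,0,0],[0,0,0]]}}

```text
clock: 25.98
eef_pos: [391.6, -237.4, 337.8]
tcp_rot: [-3.142, -0.0, 1.693]
contact_force: [0.2, -0.6, 0.7]
opening: 0.583
grasp_force: 0.0
```

Run:
```python
from h import *
s=r.grab_frame("scene");t=r.grab_frame("top");cv2.imwrite("pics/scene9.png",s);cv2.imwrite("pics/top9.png",t)
for _ in range(6): s2=r.grab_frame("scene")
print("motion diff",np.abs(s2[130:230,280:370].astype(float)-s[130:230,280:370]).mean(),np.abs(s2[300:400,280:370].astype(float)-s[300:400,280:370]).mean())
for c in("scene","top"):
  for n in("large_weight","small_weight","middle_weight","hook"):
    print(c,n,[(np.round(d["box"]),round(d["p"],2)) for d in r.recognise(n,c)[:2]])
# expected boxes for the large eye/small eye with dip 60: project bail peaks
a=np.array([.127,-.992]);ni=np.array([545.3,-15.3])
for dip in(50,60,70):
  for n,q in(("in",ni),("out",ni+62*a),("tip",ni+80*a)):
    P=[[*q,225-dip+(54 if n!="tip" else 11)]];print(dip,n,"griptop/tip",proj("scene",P)[0].round(1),proj("top",P)[0].round(1))
```

```text
motion diff 2.182888888888889 2.0385925925925927
scene large_weight [(array([306., 162., 331., 212.]), 0.65), (array([304., 158., 337., 202.]), 0.31)]
scene small_weight [(array([303., 177., 319., 226.]), 0.57)]
scene middle_weight [(array([247., 285., 272., 329.]), 0.68)]
scene hook [(array([304., 160., 336., 204.]), 0.51)]
top large_weight [(array([221., 181., 242., 205.]), 0.73), (array([272., 235., 291., 255.]), 0.19)]
top small_weight [(array([287., 142., 306., 166.]), 0.74), (array([255., 179., 270., 196.]), 0.51)]
top middle_weight [(array([350., 173., 377., 196.]), 0.86)]
top hook [(array([199., 183., 263., 202.]), 0.89)]
50 in griptop/tip [322.1 160.5] [223.2 181.7]
50 out griptop/tip [309.9 177.3] [255.5 178.1]
50 tip griptop/tip [305.7 196.7] [265.5 181.6]
60 in griptop/tip [321.9 163.9] [223.9 182.7]
60 out griptop/tip [309.8 180.7] [255.8 179.2]
60 tip griptop/tip [305.6 199.9] [265.6 182.6]
70 in griptop/tip [321.7 167.2] [224.6 183.7]
70 out griptop/tip [309.6 184.1] [256.  180.2]
70 tip griptop/tip [305.5 203.1] [265.8 183.5]
```

```bash
python3 -c "
from rig import r
print(r.sign_off())"
```

```text
the job is handed in; nothing more can be done
None
```

I hung the largest weight in the inner notch and the smallest in the outer one and handed the job in at about 27 s of the 72 s; the last camera frames put both weights still in their notches with the hook dipped about 60 mm and the middle weight still in the tray, but the sign-off returned no verdict.

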